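# Lock the fence and hold a bevelled stretcher bar in the corner jig

## Robot

A 6-joint arm with a two-finger parallel gripper is mounted at the origin on the work surface. World frame = base frame: x ahead of the robot, y to its left, z up, the work surface at z = 0. Lengths are in m, angles in rad, forces in N, time in s.
With the tool pointing down it reaches from about 0.375 to 0.9 m from the base axis. Payload 3.1 kg.
Tool frame: the origin (TCP) lies at the very end of the fingers, on their centre line; the grasp point (between the pads) lies 19 mm behind it; z points along the fingers, y is the line along which they close (so a half turn about z gives the same grasp; the last joint's range is limited). The gripper opens to 85 mm and grips with 20 to 120 N. Pads are 22 mm wide; open, the fingers measure 114 mm over their backs; the gripper's body (76 mm by 85 mm) begins 54 mm behind the grasp point. The pads swing forward as they close: fully open they stand 13 mm farther back than shut.
Start: joints at [1.111, 0.527, 1.433, -0, 1.181, -0.178], TCP at [0.173, 0.601, 0.231] pointing down, gripper open.
Joint ranges: [-3.08, 3.08], [-0.75, 2.2], [0.22, 2.44], [-1.43, 4.57], [0, 2.65], [-2.85, 2.85]. Speed limits (rad/s): [2.79, 2.79, 3.14, 3.14, 3.14, 3.14].

## Interface

Orientations are given as a unit quaternion [w, x, y, z].
In Python, from station import arm gives the robot as it stands. Calls block until the motion is done:
- arm.goto(position, orientation): joint-space move of the TCP to a pose.
- arm.servo_line(position, frame=None, max_speed=0.15): straight line of the TCP; frame=None keeps the orientation; max_speed is the mean speed in m/s.
- arm.set_joints(angles): joint-space move.
- arm.command_gripper(opening, effort=None): finger opening in m; effort is the grip in N (None keeps the last); returns when the fingers have stopped.
- arm.wait(seconds).
- arm.ik(position, orientation): joint angles nearest the present ones, or None.
- arm.get_obs(): the state.
- arm.read_camera(name): name is "scene" or "top" or "wrist"; returns a dict with "pixels" (420x560x3 uint8, red, green, blue), "depth" (420x560 float32, m along the optical axis (not along the pixel's ray), 0 where there is no reading), "camera_matrix" (3x3 intrinsics, pixels), "k1" (the pictures are not rectified: a ray, as slopes to the right and down, at radius r is drawn at 1 + k1 r^2 times it, then the intrinsics apply), "world_from_camera" (4x4, takes a point from camera to world coordinates). Camera axes: x right, y down, z forward; pixel columns grow to the right and rows downward; lengths in m; the calibration is good to about 2 mm. A picture is of the moment at which its call begins.
A pose or a line that the arm cannot do raises arm.IKError and nothing moves.
- arm.finish_job(): hands the job in; it is judged then, once.
The state is a dict: "t": time; "joints": joint angles; "dq": joint speeds; "joint_efforts": joint torques, N m; "tcp_pos": TCP position; "tcp_rot": TCP orientation; "force": force on the tool from outside, world axes, zero at the start; "ft_torque": the same for the moment, N m; "gripper_width": finger opening in m; "grasp_force": force on a finger pad.
Only numpy, scipy, OpenCV 4.12 (cv2) and the standard library are available. Lean on these libraries where they do the work, as an engineer would, in place of code of your own. Each camera call takes 0.05 s, during which the arm holds its last target. There are 200 camera calls.

## Task

Ready the corner jig for nailing: first turn the fence's lock collar by its knob all the way round to the locked mark. Then bring the bevelled stretcher bar's end up to the stop block and its long side flat against the fence, and with the fingers press diagonally on its bevel so that it bears firmly against both the fence and the board. Finish while still holding that push, and leave everything else on the bench where it is.

Things in the scene. Friction and masses are not known exactly. Their poses are not given: they have to be found in the camera images.
- jig: Plywood corner jig fixed to the table in front of the robot, turned up to 15 degrees. Origin on the table; x points across the jig to the fence (away from the robot), y along the fence to the stop block, z up; all mm below in this jig frame. When seated, the bar's origin is at x 30, y 50, z 18.
- board: the jig's plywood board, x -110 to 140, y -240 to 190, top at z 18 (jig frame, mm); its own frame is the jig's
- fence: the jig's wooden fence: face towards the robot at x = 50, 18 thick, y -140 to 190, top at z 73; with it the steel post of the lock collar at x 60, y -165, top at z 62 (jig frame, mm); its own frame is the jig's
- stop_block: dark wood stop block in front of the fence: x -65 to 50, y 125 to 165, top at z 63; the bar's end meets its face at y = 125 (jig frame, mm); its own frame is the jig's
- bar: Workpiece: loose wood bar, 150 long (its y), 40 wide (its x), 40 high, about 0.25 kg. 45 degree bevel along its robot-side (-x) upper edge, face from x -20, z 18 to x 2, z 40; below it the side face x = -20. Origin at underside centre; x points to the fence, y to the stop. Starts on the jig board 25 mm or more off the fence, short of the stop, up to 14 degrees askew.
- collar (a joint): angle (rad) of the lock collar, a captive aluminium ring, diameter 60, top at z 38 mm, that turns about the fence's post, growing counter-clockwise seen from above. Starts at 0 to 0.45; locked at 1.309, its end stop, lever straight along the jig's -y over a dark mark. Its lever points at (value + 3.403) rad from the jig's x. Stiff (0.1 N m), stays where left.
- collar_knob (a point): top centre of the upright black round knob at the collar lever's end, diameter 16, 60 mm from the collar's axis, top 82 mm above the table; graspable shaft from there down to the lever's top at 34 mm
- collar_axis (a point): the collar's vertical turning axis, at table height, x 60, y -165 mm in the jig frame
- tape: Bystander, not to be moved: roll of paper tape lying flat on the jig board behind the fence, outer diameter 60, 25 high; origin at its underside centre (mm)
- pot: Bystander, not to be moved: small glass jar with white lid, diameter 42, 55 high, on the jig board behind the fence; origin at its underside centre (mm)
- sprayer: Bystander, not to be moved: cone-shaped steel pump sprayer, base diameter 104, 219 high, standing to the robot's right; origin at its underside centre (mm)
- tub: Bystander, not to be moved: clear open plastic tub, diameter 110, 70 high, to the robot's right; origin at its underside centre (mm)
- brush: Bystander, not to be moved: flat paint brush lying to the robot's left; origin at the underside of its middle (mm)
- can: Bystander, not to be moved: steel paint can, diameter 84, 110 high, to the robot's left; origin at its underside centre (mm)
- offcut: Bystander, not to be moved: another, square-section wood offcut without a bevel, 120 x 40 x 40, lying on the table to the robot's right, NOT the workpiece; origin at its underside centre (mm)
There are look-alikes about, which are no part of the job. Leave any black or green look-alike of the bar alone.

How it is judged:
On the way:
1. the lock collar is turned to its locked mark (value of joint collar above 1.2 rad), for 0.2 s.
At the end, for the whole second after the job is handed in: Collar within 0.11 rad of its locked end; bar at rest, within 3.5 mm of the fence and 5 mm of the stop block, flat on the board, square to the fence within 2 degrees; fingers push it with over 4 N, it bears on the fence with over 3 N and on the board with over 7 N (weight 2 to 3.5 N) (value of joint collar above 1.2 rad and x of bar in the frame of jig above 0.0265 m and y of bar in the frame of jig above 0.045 m and z of bar in the frame of jig between 0.015 and 0.0205 m and angle between the x axis of bar and the x axis of jig, either way round below 0.035 rad and angle between bar's own z axis and vertical below 0.05 rad and contact force between bar and fence above 3 N and contact force between bar and board above 7 N and contact force between the fingers and bar above 4 N and linear speed of bar below 0.01 m/s); the arm keeps its last pose, push and grip.
It fails at once if the bar is pushed against the fence before the collar is locked (not (value of joint collar above 1.2 rad) and contact force between bar and fence above 0.5 N).
It fails at once if a bystander is moved more than 30 mm (distance of any of tape, pot, sprayer, tub, brush, can, offcut from where it was at the start of the episode above 0.03 m).
It also fails if it takes over 70 s, if anything falls off the work surface, if the arm or the gripper's body presses on something with over 40 N, if the wrist force passes 120 N, or if a joint passes its speed limit or range.

## Working session

There is one attempt and no reset: what is moved stays moved. The work goes in short steps, each a Python script; the robot and the scene stay as the last script left them, time stands still between calls to the robot, and variables do not carry over. Pictures are saved under pics/ and viewed, at most 10 in all, crops included, and the job is handed in when it is done.

```bash
mkdir -p pics; ls; cat > h.py <<'E'
import numpy as np, cv2
from station import arm
def snap(cam,name):
    d=arm.read_camera(cam); np.savez('pics/'+name+'.npz',**d)
    cv2.imwrite('pics/'+name+'.png',d['pixels'][:,:,::-1]); return d
def load(name): return dict(np.load('pics/'+name+'.npz'))
def pt(d,u,v,z=None):
    K=d['camera_matrix']; k=float(d['k1'])
    X=cv2.undistortPoints(np.array([[[u,v]]],float),K,np.array([k,0,0,0,0.]))[0,0]
    T=d['world_from_camera']; r=np.array([X[0],X[1],1.])
    if z is None:
        p=d['depth'][int(round(v))-1:int(round(v))+2,int(round(u))-1:int(round(u))+2]; s=np.median(p[p>0]) if (p>0).any() else np.nan
    else: s=(z-T[2,3])/(T[:3,:3]@r)[2]
    return T[:3,:3]@(r*s)+T[:3,3]
E
python3 - <<'E'
from h import *
for c in('top','scene'):
    d=snap(c,c+'0'); print(c,d['camera_matrix'].tolist(),d['k1'],d['world_from_camera'].round(3).tolist())
a=load('top0')['pixels'];b=load('scene0')['pixels']
print(arm.get_obs())
E
```

```text
pics
top [[460.8268308938952, 0.0, 286.6590136448827], [0.0, 460.8268308938952, 206.34890314599633], [0.0, 0.0, 1.0]] 0.053679445610196816 [[0.009, -0.984, 0.181, 0.183], [-1.0, -0.009, -0.001, 0.015], [0.002, -0.181, -0.984, 1.4], [0.0, 0.0, 0.0, 1.0]]
scene [[431.97410656214623, 0.0, 281.5147663745998], [0.0, 431.97410656214623, 209.14212715207685], [0.0, 0.0, 1.0]] -0.10649167128277366 [[-0.199, 0.639, -0.743, 1.358], [0.98, 0.138, -0.144, 0.166], [0.01, -0.757, -0.654, 0.896], [0.0, 0.0, 0.0, 1.0]]
{'t': 0.1, 'joints': array([ 1.11149097e+00,  5.28355446e-01,  1.43379002e+00,  3.50919607e-06,
        1.18143926e+00, -1.78469409e-01]), 'dq': array([ 3.04679266e-06, -2.51757984e-03, -3.00240820e-03, -1.37219800e-03,
        3.27490210e-04, -4.73322841e-05]), 'joint_efforts': array([-4.75358465e-04, -4.43301165e+01, -1.78585875e+01, -2.52400005e-04,
        3.87736975e-03, -1.57530718e-05]), 'tcp_pos': array([0.17287861, 0.59992605, 0.23043737]), 'tcp_rot': array([-3.13808600e-04,  1.39957579e-01,  9.90157000e-01, -9.45312935e-04]), 'force': array([-1.20085097,  0.55960945, -0.13036627]), 'ft_torque': array([ 0.01039684, -0.02459256,  0.03040825]), 'grasp_force': 0.0, 'gripper_width': 0.08569010380469025}
```

View pics/top0.png

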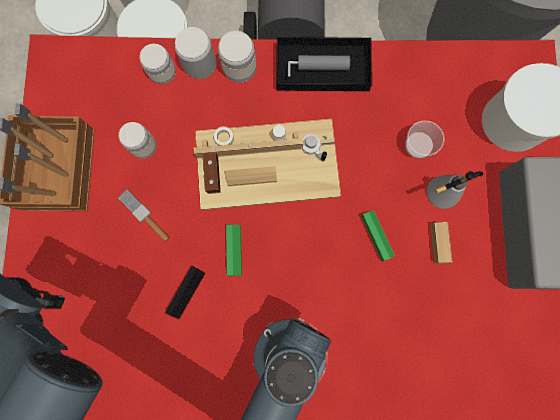

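View pics/scene0.png

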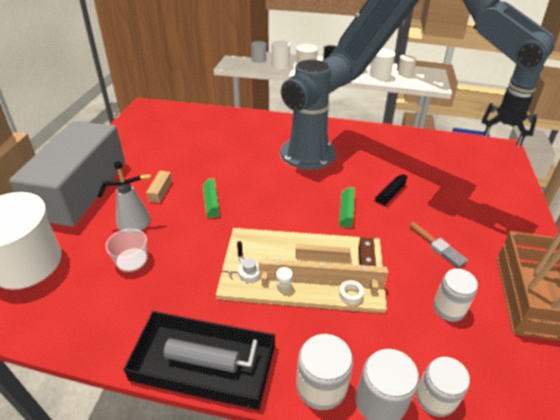

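The top view shows the jig with the stop block at (211,172), the collar at (312,144) and its knob at (323,157). These could be taken for the bar:
- wood bar on the board (250,176)
- green bars (234,250) and (377,236)
- black bar (185,292)
- plain offcut (442,243)

I choose the one at (250,176), the bevelled wood bar on the jig board. I'll check it in a close crop.

```bash
python3 - <<'E'
from h import *
a=load('top0')['pixels'][112:214,188:346,::-1]
cv2.imwrite('pics/crop.png',cv2.resize(a,None,fx=5,fy=5,interpolation=cv2.INTER_CUBIC))
E
```

```text
(no output)
```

View pics/crop.png

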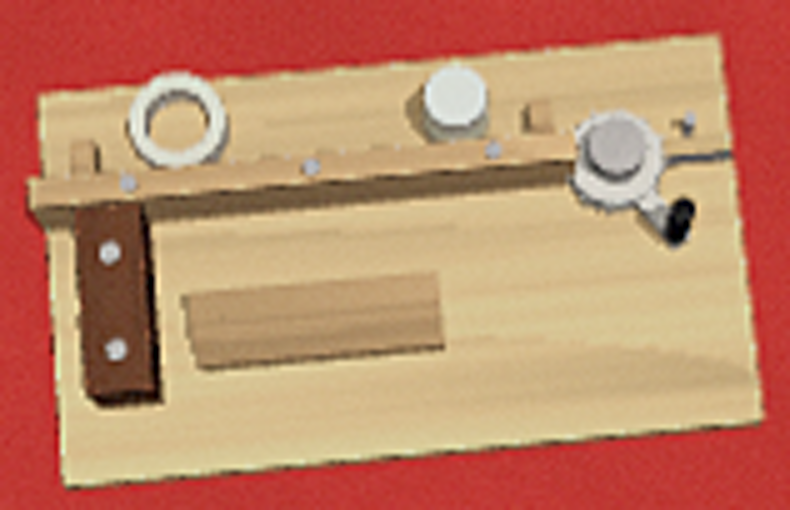

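The crop shows a wood bar with a bevel on its robot-side edge, corners (185,296), (440,273), (443,348) and (203,369). The collar lever points to lower right, with the knob at about (682,212).

```bash
python3 - <<'E'
from h import *
d=load('top0')
P=lambda u,v,z=None: pt(d,188+(u+.5)/5-.5,112+(v+.5)/5-.5,z)
J=np.array([[140,190],[140,-240],[-110,-240],[-110,190]])/1e3
W=np.array([P(u,v,.018)[:2] for u,v in [(38,95),(720,37),(762,422),(66,487)]])
# rigid fit
jc,wc=J.mean(0),W.mean(0); H=(J-jc).T@(W-wc); th=np.arctan2(H[0,1]-H[1,0],H[0,0]+H[1,1])
R=np.array([[np.cos(th),-np.sin(th)],[np.sin(th),np.cos(th)]]); o=wc-R@jc
print('jig',o,np.degrees(th),'res mm',((J@R.T+o-W)*1e3).round(1).tolist())
np.savez('jig.npz',o=o,th=th)
tj=lambda p:((p[:2]-o)@R*1e3).round(1)
print('post', tj(P(612,147,.062)),'knob',tj(P(684,206,.082)), 'knob depth',P(684,212))
for n,u,v,z in [('farL',185,296,.058),('farR',438,273,.058),('nearR',443,348,.018),('nearL',203,369,.018),('stop TR',147,207,.063),('stop nearR',158,385,.063)]: print(n,tj(P(u,v,z)), P(u,v,z).round(3))
print('depth bar top',P(320,295),'board',P(500,300),'fence',P(400,157))
# depth-based points in bar region
K=[];
for v in range(160,190):
  for u in range(220,282):
    p=pt(d,u,v)
    if p[2]>.05: K.append(tj(p))
K=np.array(K,dtype=np.float32); print(len(K),cv2.minAreaRect(K))
E
```

```text
jig [0.55478205 0.09866949] 5.846993348724458 res mm [[-0.4, -0.0], [0.8, -0.2], [-0.4, -1.9], [0.0, 2.1]]
post [  59.4 -160.9] knob [  12.5 -198. ] knob depth [ 0.58342541 -0.09689617  0.08298456]
farL [ -8.4 103.3] [0.536 0.201 0.058]
farR [ -8.2 -49. ] [0.552 0.049 0.058]
nearR [-44.9 -47.9] [0.515 0.046 0.018]
nearL [-44.5 100. ] [0.5   0.194 0.018]
stop TR [ 47.3 121.6] [0.589 0.224 0.063]
stop nearR [-62.6 122.5] [0.48  0.214 0.063]
depth bar top [0.5372965  0.1197394  0.05807868] board [0.54585606 0.01160274 0.01767105] fence [0.61923216 0.0724657  0.07265654]
439 ((-19.350000381469727, 26.39999771118164), (28.299999237060547, 149.1999969482422), 0.0)
```

The jig fits to about 2 mm. The bar is at jig (-26, 26) with almost no skew, and the collar is at about 0.35. I'll approach the knob and look with the wrist camera.

```bash
cat >> h.py <<'E'
from scipy.spatial.transform import Rotation as Rn
import os
if os.path.exists('jig.npz'):
    _j=np.load('jig.npz'); th=float(_j['th']); o=_j['o']
    RJ=np.array([[np.cos(th),-np.sin(th)],[np.sin(th),np.cos(th)]])
def w(x,y,z): return np.r_[RJ@(np.array([x,y])/1e3)+o,z/1e3]      # jig mm -> world
def tj(p): return np.r_[(np.asarray(p)[:2]-o)@RJ*1e3,p[2]*1e3]
def quat(z,y):                                                   # tool z,y axes in jig frame
    z=np.array(z,float);z/=np.linalg.norm(z); y=np.array(y,float); y-=z*(y@z); y/=np.linalg.norm(y)
    M=Rn.from_euler('z',th).as_matrix()@np.c_[np.cross(y,z),y,z]
    return Rn.from_matrix(M).as_quat(scalar_first=True)
def st(): 
    s=arm.get_obs(); print('t%.1f'%s['t'],'tcp',tj(s['tcp_pos']).round(1),'F',s['force'].round(1),'w%.4f'%s['gripper_width'],'g%.1f'%s['grasp_force'],'q',s['joints'].round(2)); return s
def knobq(phi,s=1): return quat([0,0,-1],[-s*np.sin(phi),s*np.cos(phi),0])
E
python3 - <<'E'
from h import *
phi=3.749; k=[60+60*np.cos(phi),-165+60*np.sin(phi)]
for s in(1,-1):
    for f in (phi,4.712): print(s,f,arm.ik(w(60+60*np.cos(f),-165+60*np.sin(f),47),knobq(f,s)))
s=min((1,-1),key=lambda s:max(abs(arm.ik(w(*k,150),knobq(f,s))[5]) for f in(phi,4.712)))
print('s',s)
arm.goto(w(*k,200),knobq(phi,s)); arm.command_gripper(0.045,20)
st(); d=snap('wrist','w1'); print(d['world_from_camera'].round(3).tolist())
E
```

```text
1 3.749 [-3.54491960e-01  7.43441586e-01  1.64259571e+00 -4.44089210e-16
  7.55555356e-01  5.06847735e-01]
1 4.712 [-3.56696391e-01  7.92203781e-01  1.49575975e+00 -4.44089210e-16
  8.53629124e-01 -4.58356696e-01]
-1 3.749 [-3.54491960e-01  7.43441586e-01  1.64259571e+00 -4.44089210e-16
  7.55555356e-01 -2.63474492e+00]
-1 4.712 [-3.56696391e-01  7.92203781e-01  1.49575975e+00 -4.44089210e-16
  8.53629124e-01  2.68323596e+00]
s 1
t3.4 tcp [  10.7 -199.2  200. ] F [-0.1  0.1 -0.3] w0.0447 g0.0 q [-0.35  0.52  1.54 -0.    1.07  0.51]
[[0.651, -0.723, -0.229, 0.644], [-0.759, -0.621, -0.196, -0.048], [-0.0, 0.302, -0.953, 0.341], [0.0, 0.0, 0.0, 1.0]]
```

View pics/w1.png

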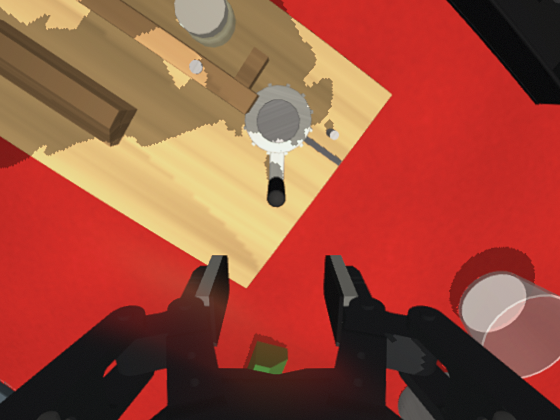

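The wrist view shows the knob top at (276,198), the post top at (279,120), the board corners at (391,95) and (246,288), and the bar's end at (120,125).

```bash
python3 - <<'E'
from h import *
d=load('w1')
for n,u,v,z in [('knob',276,198,.082),('post',279,119,.062),('corner',391,95,.018),('cornernear',246,288,.018)]: print(n,tj(pt(d,u,v,z)).round(1))
p=tj(pt(d,276,198,.082)); phi=np.arctan2(p[1]+165,p[0]-60)%6.2832; print(phi,phi-3.403)
E
```

```text
knob [  11.7 -198.    82. ]
post [  63.3 -165.1   62. ]
corner [ 139.8 -239.6   18. ]
cornernear [-107.6 -240.5   18. ]
3.7409890557710184 0.33798905577101834
```

```bash
python3 - <<'E'
from h import *
phi=3.742; c=lambda f,z,r=60: w(60+r*np.cos(f),-165+r*np.sin(f),z)
arm.servo_line(c(phi,47,59),knobq(phi)); st()
arm.command_gripper(0.0,25); st()
for f in np.linspace(phi,4.73,9)[1:]:
    arm.servo_line(c(f,47),knobq(f),max_speed=0.05)
    s=st()
    if np.linalg.norm(s['force'])>25: break
E
```

```text
t4.7 tcp [  12.  -198.7   47.8] F [ 0.4 -0.4 -0.6] w0.0455 g0.0 q [-0.35  0.74  1.64 -0.    0.76  0.52]
t5.0 tcp [  11.8 -198.6   47.9] F [-0.6 -0.8  4.7] w0.0153 g25.0 q [-0.35  0.74  1.64 -0.    0.76  0.52]
t5.3 tcp [  16.5 -204.8   47.9] F [2.4 1.9 5.9] w0.0152 g25.2 q [-0.36  0.75  1.63  0.    0.77  0.39]
t5.6 tcp [  21.5 -209.9   47.9] F [2.8 2.7 6.5] w0.0150 g25.3 q [-0.36  0.75  1.61  0.    0.78  0.26]
t5.9 tcp [  27.2 -214.5   47.9] F [1.4 2.4 5.6] w0.0149 g25.3 q [-0.37  0.76  1.59  0.    0.79  0.14]
t6.2 tcp [  33.4 -218.3   47.9] F [1.2 1.9 6.1] w0.0149 g25.3 q [-0.37  0.76  1.57  0.    0.8   0.01]
t6.5 tcp [  40.1 -221.4   47.9] F [1.2 1.6 6.3] w0.0152 g25.3 q [-0.37  0.77  1.55  0.    0.82 -0.11]
t6.8 tcp [  47.1 -223.6   47.9] F [0.7 1.5 7.5] w0.0153 g25.3 q [-0.36  0.78  1.53 -0.    0.83 -0.23]
t7.1 tcp [  54.3 -224.9   47.9] F [0.1 1.1 7.4] w0.0155 g25.3 q [-0.36  0.79  1.51 -0.    0.84 -0.35]
t7.4 tcp [  61.7 -225.4   47.9] F [0.3 0.5 6.1] w0.0149 g25.3 q [-0.36  0.79  1.49 -0.    0.86 -0.47]
```

```bash
python3 - <<'E'
from h import *
for f in (4.77,4.81,4.85):
    arm.servo_line(w(60+60*np.cos(f),-165+60*np.sin(f),47),knobq(f),max_speed=0.03); s=st()
    if np.linalg.norm(s['force'][:2])>8: break
arm.wait(0.1)
arm.command_gripper(0.04); p=tj(arm.get_obs()['tcp_pos']); arm.servo_line(w(p[0],p[1],140)); 
q=quat([0,0,-1],[0,1,0])
for y in (1,-1): print(arm.ik(w(-80,26,30),quat([0,0,-1],[0,y,0])), arm.ik(w(-20,50,60),quat([1,0,-1],[0,y,0])))
arm.goto(w(-80,26,140),q); arm.command_gripper(0.07)
d=snap('scene','s2'); cv2.imwrite('pics/s2c.png',cv2.resize(d['pixels'][180:330,190:410,::-1],None,fx=3.5,fy=3.5))
arm.servo_line(w(-80,26,45)); b=st()['force']
for z in range(40,12,-3):
    arm.servo_line(w(-80,26,z),max_speed=0.03); s=st()
    if s['force'][2]-b[2]>3: break
arm.servo_line(w(-80,26,z+4)); st()
E
```

```text
t7.7 tcp [  61.8 -225.2   47.9] F [-3.7 -1.7  9.6] w0.0152 g25.7 q [-0.35  0.79  1.49 -0.    0.86 -0.51]
t7.9 tcp [  61.8 -224.9   47.8] F [-8.3 -2.  12.6] w0.0153 g26.4 q [-0.35  0.8   1.48 -0.    0.87 -0.55]
[ 1.13787502e-02  7.00970861e-01  1.92314981e+00 -4.44089210e-16
  5.17471983e-01 -1.66146686e+00] [0.04324926 0.85366836 2.29529481 3.08322102 0.79275603 1.57018824]
[ 1.13787502e-02  7.00970861e-01  1.92314981e+00 -4.44089210e-16
  5.17471983e-01  1.48012579e+00] [ 0.04324926  0.85366836  2.29529481  3.08322102  0.79275603 -1.57140441]
t11.5 tcp [-79.6  26.   45.4] F [ 0.4 -0.   0.4] w0.0698 g0.0 q [ 0.01  0.67  1.92  0.    0.55 -1.66]
t11.8 tcp [-79.8  26.   40.4] F [ 0.2 -0.4  0. ] w0.0699 g0.0 q [ 0.01  0.68  1.92 -0.    0.54 -1.66]
t12.1 tcp [-80.1  26.   36.9] F [0.2 0.5 0.3] w0.0700 g0.0 q [ 0.01  0.69  1.92  0.    0.53 -1.66]
t12.3 tcp [-80.2  26.   33.8] F [0.1 0.  0.5] w0.0698 g0.0 q [ 0.01  0.69  1.92  0.    0.53 -1.66]
t12.6 tcp [-80.1  26.   30.8] F [-0.6  0.   0.7] w0.0700 g0.0 q [ 0.01  0.7   1.92  0.    0.52 -1.66]
t12.8 tcp [-80.2  26.   27.8] F [ 0.6 -0.6  0.5] w0.0700 g0.0 q [ 0.01  0.71  1.92  0.    0.51 -1.66]
t13.1 tcp [-80.1  26.   24.8] F [ 0.7 -0.8 -0.1] w0.0700 g0.0 q [ 0.01  0.71  1.92  0.    0.51 -1.66]
t13.3 tcp [-80.1  26.   21.8] F [-0.1  0.9 -0.2] w0.0703 g0.0 q [ 0.01  0.72  1.93 -0.    0.5  -1.66]
t13.6 tcp [-80.2  26.   18.8] F [-0.4 -1.   0.2] w0.0701 g0.0 q [ 0.01  0.72  1.93 -0.    0.49 -1.66]
t13.8 tcp [-80.1  26.   15.8] F [ 0.  -0.   0.2] w0.0703 g0.0 q [ 0.01  0.73  1.93 -0.    0.49 -1.66]
t14.1 tcp [-80.1  26.   12.8] F [-0.7 -0.1  1. ] w0.0697 g0.0 q [ 0.01  0.74  1.93 -0.    0.48 -1.66]
t14.3 tcp [-79.8  26.   17.3] F [ 0.8  0.8 -0.1] w0.0700 g0.0 q [ 0.01  0.73  1.93  0.    0.49 -1.66]
```

View pics/s2c.png

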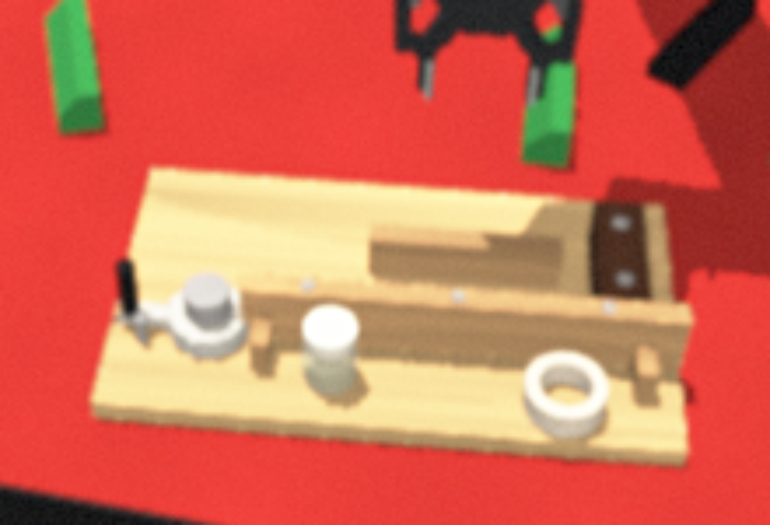

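The collar lever now lies along the jig's -y over its mark, and nothing else has moved. Next I push the bar towards the fence with both open fingers.

```bash
python3 - <<'E'
from h import *
q=quat([0,0,-1],[0,1,0])
arm.servo_line(w(-80,26,15.5)); 
for x in (-62,-50,-35,-20,-8):
    arm.servo_line(w(x,26,15.5),max_speed=0.05); s=st()
    if np.linalg.norm(s['force'])>20: break
arm.servo_line(w(x-25,26,15.5)); arm.servo_line(w(x-25,26,140))
d=snap('top','t3'); a=d['pixels'][112:214,188:346,::-1]
cv2.imwrite('pics/t3c.png',cv2.resize(a,None,fx=5,fy=5,interpolation=cv2.INTER_CUBIC))
snap('scene','s3')
K=[]
for v in range(140,190):
  for u in range(212,300):
    p=tj(pt(d,u,v))
    if 52<p[2]<62 and -60<p[0]<49 and -120<p[1]<122: K.append(p[:2])
K=np.array(K,dtype=np.float32); print(len(K),cv2.minAreaRect(K))
E
```

```text
t15.1 tcp [-61.7  26.   15.5] F [ 0.5 -0.5 -0.5] w0.0702 g0.0 q [ 0.01  0.74  1.88  0.    0.52 -1.66]
t15.5 tcp [-49.2  26.   15.5] F [-0.6 -0.  -0.8] w0.0702 g0.0 q [ 0.02  0.75  1.85  0.    0.54 -1.66]
t15.9 tcp [-34.1  25.9  15.5] F [ 0.2  0.1 -0.9] w0.0701 g0.0 q [ 0.02  0.75  1.81  0.    0.57 -1.65]
t16.4 tcp [-19.1  25.9  15.5] F [-0.5 -0.3 -0.3] w0.0700 g0.0 q [ 0.02  0.76  1.77  0.    0.6  -1.65]
t16.8 tcp [-7.5 26.  15.5] F [-0.7 -0.2  0.1] w0.0701 g0.1 q [ 0.02  0.77  1.74  0.    0.63 -1.65]
39 ((35.17155075073242, -35.5562744140625), (32.75440979003906, 22.19666290283203), 51.14518356323242)
```

View pics/t3c.png

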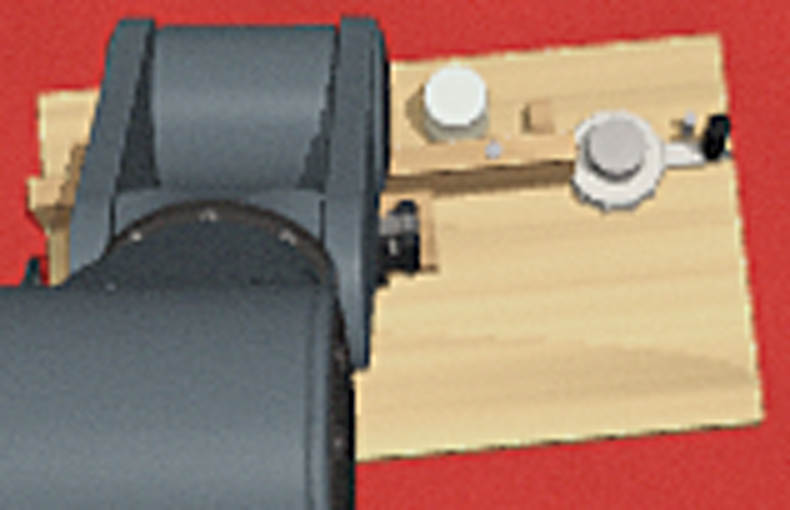

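The arm hides most of the bar, but its right end is visible at (435,270) and (430,205), close to the fence and parallel to it. Next I push the end towards the stop.

```bash
python3 - <<'E'
from h import *
arm.servo_line(w(-33,-95,140))
q=min((quat([0,0,-1],[y,0,0]) for y in (1,-1)),key=lambda q:abs(arm.ik(w(20,-95,140),q)[5]))
arm.goto(w(20,-95,140),q); arm.command_gripper(0.0)
d=snap('top','t4'); cv2.imwrite('pics/t4c.png',cv2.resize(d['pixels'][112:214,188:346,::-1],None,fx=5,fy=5,interpolation=cv2.INTER_CUBIC))
arm.servo_line(w(20,-95,32)); b=st()['force']
arm.servo_line(w(20,-66,32),max_speed=.1)
y=-66
while y<-28:
    y+=3 if y<-42 else 1.5
    arm.servo_line(w(20,y,32),max_speed=.05); s=arm.get_obs(); f=((s['force']-b)[:2]@RJ)
    print(y,tj(s['tcp_pos']).round(1),f.round(1))
    if f[1]<-6: break
E
```

```text
Traceback (most recent call last):
TypeError: 'NoneType' object is not subscriptable
```

```bash
python3 - <<'E'
from h import *
c=[quat([0,0,-1],[y,0,0]) for y in (1,-1)]
q=[q for q in c if arm.ik(w(20,-95,140),q) is not None and arm.ik(w(20,-35,32),q) is not None][0]
print(arm.ik(w(20,-35,32),q))
arm.goto(w(20,-95,140),q); arm.command_gripper(0.0)
d=snap('top','t4'); cv2.imwrite('pics/t4c.png',cv2.resize(d['pixels'][112:214,188:346,::-1],None,fx=5,fy=5,interpolation=cv2.INTER_CUBIC))
arm.servo_line(w(20,-95,32)); b=st()['force']
arm.servo_line(w(20,-66,32),max_speed=.1)
y=-66
while y<-28:
    y+=3 if y<-42 else 1.5
    arm.servo_line(w(20,y,32),max_speed=.05); s=arm.get_obs(); f=((s['force']-b)[:2]@RJ)
    print(y,tj(s['tcp_pos']).round(1),f.round(1))
    if f[1]<-6: break
E
```

```text
[-7.84446452e-02  7.58519102e-01  1.67830779e+00 -4.44089210e-16
  7.04765760e-01 -1.80493930e-01]
t22.1 tcp [ 20.6 -95.2  32.6] F [ 0.7 -1.4  0.7] w0.0002 g0.0 q [-0.18  0.76  1.67  0.    0.71 -0.28]
-63 [ 20.  -63.2  32. ] [-0.3  0.9]
-60 [ 20.2 -60.2  32. ] [0.3 0.7]
-57 [ 20.1 -56.9  32. ] [-0.5  0.1]
-54 [ 20.  -53.7  32. ] [-0.2  1. ]
-51 [ 19.9 -50.6  32. ] [0.1 1.1]
-48 [ 19.9 -47.6  32. ] [0.3 1. ]
-45 [ 19.9 -44.7  32. ] [0.5 0.6]
-42 [ 20.  -41.7  32. ] [-1.8  1.5]
-40.5 [ 20.  -40.4  32. ] [0.1 0.5]
-39.0 [ 20. -39.  32.] [ 0.2 -0.5]
-37.5 [ 20.  -37.4  32. ] [-0.4 -0.4]
-36.0 [ 20.6 -36.8  32.1] [ 0.7 -3.8]
-34.5 [ 21.  -36.7  32.1] [-0.1 -8.4]
```

View pics/t4c.png

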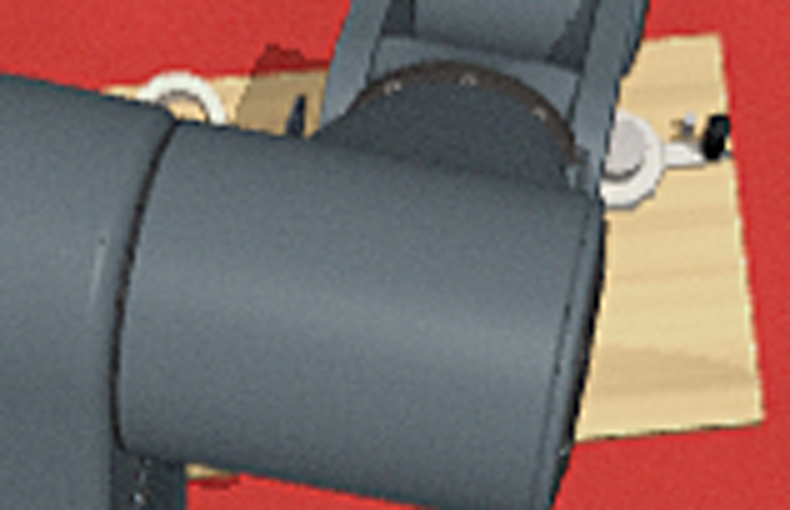

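Force on the tool built up at y = -36.7, which puts the bar's end at -25.7, so the bar is touching the stop. Now I push it square onto the fence.

```bash
python3 - <<'E'
from h import *
q=quat([0,0,-1],[0,1,0])
arm.servo_line(w(20,-45,32)); arm.servo_line(w(10,-60,130))
arm.goto(w(-40,50,130),q); arm.command_gripper(0.07)
arm.servo_line(w(-40,50,15.5)); b=st()['force']
x=-20; arm.servo_line(w(x,50,15.5),max_speed=.08)
while x<6:
    x+=2; arm.servo_line(w(x,50,15.5),max_speed=.03); s=arm.get_obs(); f=((s['force']-b)[:2]@RJ)
    print(x,tj(s['tcp_pos']).round(1),f.round(1))
    if f[0]<-10: break
arm.wait(.2); s=st()
arm.servo_line(w(-15,50,15.5)); arm.servo_line(w(-20,50,75))
d=snap('wrist','w5'); cv2.imwrite('pics/w5.png',d['pixels'][:,:,::-1])
E
```

```text
t29.7 tcp [-39.5  50.   16. ] F [ 0.4  0.5 -0.5] w0.0699 g0.0 q [ 0.06  0.75  1.82  0.    0.57 -1.61]
-18 [-18.3  50.   15.6] [-0.9  0.1]
-16 [-15.9  50.   15.5] [ 0.4 -0.2]
-14 [-13.8  50.   15.5] [-0.4 -0.3]
-12 [-11.8  50.   15.5] [ 0.  -1.3]
-10 [-9.8 50.  15.5] [-0.6 -0.8]
-8 [-7.8 50.  15.5] [-0.5 -0.3]
-6 [-6.4 50.  15.4] [-1.3 -0.1]
-4 [-5.4 50.1 15.3] [-4.3 -1.5]
-2 [-1.4 50.  15.4] [-2.7 -0.5]
0 [-0.2 50.  15.3] [-3.8 -0.8]
2 [-0.3 50.  15.3] [-6.9 -1.9]
4 [-0.3 50.  15.3] [-9.4 -2.6]
6 [-0.4 50.  15.3] [-12.3  -3. ]
t33.6 tcp [-0.3 50.  15.3] F [-12.4  -2.4   8.9] w0.0702 g6.3 q [ 0.07  0.78  1.71 -0.    0.67 -1.61]
```

View pics/w5.png

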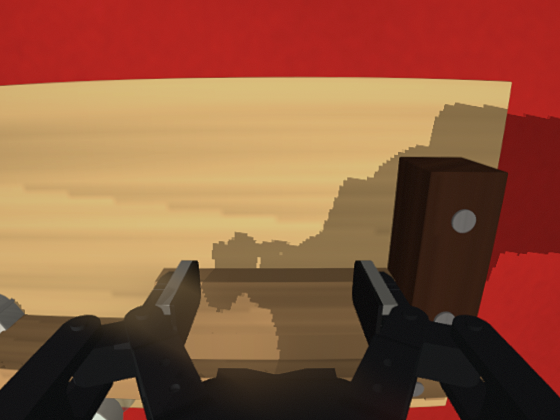

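The wrist view shows the bar square along the fence, with its left end at about (162,270) and the stop at (415,240). Now the diagonal press on the bevel.

```bash
python3 - <<'E'
from h import *
d=load('w5'); print('bar end near',tj(pt(d,162,270,.036)).round(1))
b=arm.get_obs()['force']
t=22
while t>-20:
    arm.servo_line(w(10-t,50,38.5+t),max_speed=.03); s=arm.get_obs(); f=s['force']-b; g=np.r_[f[:2]@RJ,f[2]]
    print(t,tj(s['tcp_pos']).round(1),g.round(1),round(float(s['grasp_force']),1))
    if g[0]<-11 and g[2]>11 or np.linalg.norm(g)>32: break
    t-=2 if np.linalg.norm(g)<2 else 1
arm.wait(1.0); st()
d=snap('scene','s6'); cv2.imwrite('pics/s6c.png',cv2.resize(d['pixels'][180:330,190:410,::-1],None,fx=3.5,fy=3.5))
E
```

```text
bar end near [  1.7 -19.5  36. ]
22 [-12.   50.   60.4] [1.  1.5 0.5] 0.0
20 [-9.8 50.  58.6] [ 1.1 -0.1  0.4] 0.0
18 [-7.9 50.  56.4] [1.2 0.7 0.8] 0.0
16 [-5.9 50.  54.4] [-0.4  0.3  1.1] 0.0
14 [-3.9 50.  52.4] [0.8 0.7 1.6] 0.0
12 [-1.9 50.  50.4] [-0.  -0.1  0.5] 0.0
10 [ 0.1 50.  48.4] [-0.  -0.1  0.9] 0.0
8 [ 2.1 50.  46.4] [ 1.2  0.2 -0. ] 0.0
6 [ 4.1 50.  44.4] [ 0.7 -0.1  0.6] 0.0
4 [ 6.1 50.  42.4] [ 0.8  1.5 -0.3] 0.0
2 [ 8.1 50.  40.4] [1.  0.1 1.2] 0.0
0 [10.1 50.  38.4] [1.1 0.4 0.7] 0.0
-2 [11.3 50.1 36.9] [-0.9  0.4  5.7] 2.5
-3 [11.3 50.1 36.8] [-4.5  0.6 12.4] 6.2
-4 [11.4 50.1 36.7] [-7.9 -0.5 20.5] 9.8
-5 [11.4 50.1 36.6] [-10.2  -1.7  27.1] 13.5
-6 [11.4 50.1 36.6] [-13.6  -0.9  35.1] 17.1
t40.1 tcp [11.4 50.1 36.5] F [-14.1  -2.2  33.7] w0.0696 g17.1 q [ 0.07  0.75  1.67 -0.    0.72 -1.6 ]
```

View pics/s6c.png

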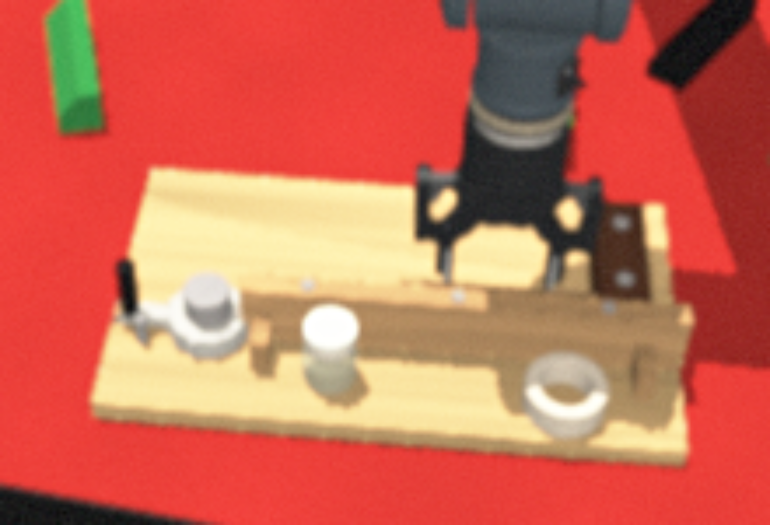

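The push is too vertical, so board friction could take much of the horizontal part. I'll shift it towards the fence.

```bash
python3 - <<'E'
from h import *
for x,z in [(17.5,33.5),(19,34.5),(20,35.2)]:
    arm.servo_line(w(x,50,z),max_speed=.02); s=st()
arm.wait(1.0); s=st(); print(s['force'][:2]@RJ)
d=snap('scene','s7')
E
```

```text
t40.5 tcp [11.4 50.1 36.6] F [-15.8  -2.8  30.4] w0.0701 g16.1 q [ 0.07  0.75  1.67 -0.    0.73 -1.6 ]
t40.7 tcp [11.4 50.1 36.7] F [-14.6  -3.9  26.9] w0.0701 g15.1 q [ 0.07  0.75  1.67 -0.    0.74 -1.6 ]
t41.0 tcp [11.4 50.1 36.8] F [-15.2  -3.   24.2] w0.0701 g14.3 q [ 0.07  0.75  1.67 -0.    0.74 -1.6 ]
t42.0 tcp [11.4 50.1 36.8] F [-15.2  -4.   24.8] w0.0702 g14.3 q [ 0.07  0.75  1.67 -0.    0.74 -1.6 ]
[-15.53904275  -2.45042602]
```

```bash
python3 - <<'E'
from h import *
for x,z in [(22,35.7),(24,36.2)]:
    arm.servo_line(w(x,50,z),max_speed=.02); s=st()
arm.wait(1.0); s=st(); f=s['force'][:2]@RJ; print(f)
if f[0]<-15 and 12<s['force'][2]<35 and abs(s['tcp_pos'][2]-.0368)<.001: print(arm.finish_job())
E
```

```text
t42.2 tcp [11.4 50.1 36.8] F [-18.   -4.6  24.1] w0.0694 g15.2 q [ 0.07  0.75  1.66 -0.    0.75 -1.6 ]
t42.5 tcp [11.4 50.1 36.9] F [-20.9  -4.   25. ] w0.0699 g16.0 q [ 0.07  0.76  1.66 -0.    0.75 -1.6 ]
t43.5 tcp [11.4 50.1 36.9] F [-20.8  -4.8  24.8] w0.0698 g15.9 q [ 0.07  0.76  1.66 -0.    0.75 -1.6 ]
[-21.22008259  -2.66411364]
the job is handed in; nothing more can be done
None
```

I handed the job in at about 43.5 s: the collar is at its end stop over the locked mark, and the bar is against the stop and flat to the fence. The fingers are holding it on the bevel with about 21 N towards the fence and 25 N down. I saw no bystander move; no verdict came back, and the fence and board forces are inferred from that push, not measured.

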